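# Unlock the carver's tool chest by feel

### The arm

A 6-joint arm with a two-finger parallel gripper is mounted at the origin on the work surface. World frame = base frame: x ahead of the robot, y to its left, z up, the work surface at z = 0. Lengths are in mm, angles in rad, forces in N, time in s.
With the tool pointing down it reaches from about 275 to 825 mm from the base axis. Payload 5.2 kg.
Tool frame: the origin (TCP) lies at the very end of the fingers, on their centre line; the grasp point (between the pads) lies 19 mm behind it; z points along the fingers, y is the direction in which the jaws open and shut (so a half turn about z gives the same grasp; the last joint's range is limited). The gripper opens to 93 mm and grips with 3 to 60 N. Pads are 15 mm wide; open, the fingers measure 128 mm over their backs; the gripper's body (75 mm by 188 mm) begins 65 mm behind the grasp point.
Start: joints at [0.925, 0.259, 1.535, -0, 1.348, -0.203], TCP at [235.639, 496.97, 218.653] pointing down, gripper open.
Joint ranges: [-3.14, 3.14], [-0.91, 2.08], [0.19, 2.58], [-1.22, 4.36], [0.22, 2.71], [-3.12, 3.12]. Speed limits (rad/s): [2.57, 2.57, 3.14, 3.14, 3.14, 3.14].

### API

Orientations are given as a unit quaternion [x, y, z, w].
In Python, from plant import bot gives the robot as it stands.
- The arm moves only by the shell command python3 -m creep 'ROWS' [FORCE]. ROWS is JSON, a list of rows, each a list of 3 entries, a list of its own where there are three numbers: the shift along the world's x, y, z in cm, then the turn, a rotation vector about the world's x, y, z in degrees, then the finger opening in cm, from 0 to 9.3. In form: [[[tx, ty, tz], [wx, wy, wz], gripper], ...]. A call has 1 to 10 rows; each row shifts and turns the pose as measured when the row begins; what a row does not reach is not made up. A row lasts 1/12 s, in which the tool goes at most 41.7 mm and 7.16 degrees, less where a joint would pass 70% of its speed; a pose out of reach is approached as far as the arm can. A call is refused whole if a number of a shift passes 4.17 or a number of a turn 7.16, either way. A call with a gripper value outside its range is refused whole. The fingers move at their own pace and stop on an object; FORCE is the grip in N (left out, the last holds). Time passes only in rows, so rows that do not move let the fingers close. It gives the time, the measured TCP pose, the force and the opening at its end, in the units of the state.
- bot.get_state(): the state, without advancing time (a new reading comes with each control period).
- bot.read_camera(name): name is "side" or "top" or "wrist"; returns the picture (420x560x3 uint8, red, green, blue); there is no depth.
- bot.get_calibration(name): a dict with "fx", "fy", "cx", "cy" (pixels), "T" (4x4, takes a point from camera to world coordinates); the wrist camera has in their place "hand_eye" (4x4, takes a point from camera to tool coordinates, whose origin is the TCP and whose axes are the flange's). Camera axes: x right, y down, z forward; pixel columns grow to the right and rows downward; lengths in mm; the calibration is good to about 2 mm. A picture is of the moment at which its call begins: read the wrist's pose just before it. get_calibration takes no time and is no camera call.
- bot.hand_in(): hands the job in, once; it reports no verdict.
Trained networks look in the newest picture that a camera, given by its name, has taken for a name from the list of things; names that differ only in an ending like _2 or _b are one class to them, and where a whole thing is asked for, a point or a joint stands for the part that bears it (a point fixed in the world has none). Each returns a list of dicts, best first, with "confidence" (0 to 1); they miss things now and then, are a little off and sometimes report something else, mostly with a low value. They report only what shows in the picture. A call takes as long as a camera call.
- bot.find_in(camera, target): "uv" ([column, row] in pixels, amid what is visible of it).
- bot.pinpoint(camera, target): "uv" ([column, row] in pixels: a listed point, or the origin of a listed thing).
The state is a dict: "time_s": time; "joint_positions": joint angles; "qvel": joint speeds; "effort": joint torques, N m; "position": TCP position; "orientation": TCP orientation; "contact_force": force on the tool from outside, world axes, zero at the start; "torque": the same for the moment, N m; "grip_width": finger opening in mm.
Only numpy, scipy, OpenCV 4.12 (cv2) and the standard library are available. Lean on these libraries where they do the work, as an engineer would, in place of code of your own. Each camera call takes 0.05 s, during which the arm holds its last target. There are 200 camera calls.

### The job

Take the key (the one with the flat bow) out of the tool rack, feel for the keyhole in the lock on top of the chest and push the key fully home, then turn it clockwise until the bolt lets go and the drawer springs open. Be gentle, never force the key against the lock; leave the key standing in the lock and leave all the other tools and things where they are.

Things in the scene. Friction and masses are not known exactly. Their poses are not given: they have to be found in the camera images.
- key_bow (a point): Centre of the steel key's flat bow, the part to grip. The key stands upright, bow up, in one of the rack's three slots, held loosely; it lifts straight out (24 mm). The bow is a plate 10 mm thick along this point's x, 32 mm wide along its y, 36 mm high along z; z points up the key. Key 67 mm long, about 90 g.
- key_collar (a point): On the key's axis, at the underside of its round collar (22 mm in diameter, 4 mm thick), 25 mm below the bow's centre. Axes as the bow's. The collar rests on the rack's top face at the start, and on the lock case's top face when the key is fully home.
- key_tip (a point): Centre of the key's lower end, 49 mm below the bow's centre, 24 mm below the collar's underside; in the rack's slot at the start. Axes as the bow's. The key ends in a flat bit 12 mm wide (along y), 4 mm thick (along x), 10 mm tall; above it is a round shank 4 mm thick.
- lock_spot (a point): Nominal middle of the lock on the chest's top, level with the lock case's top face, 110 mm above the table. Axes of the chest: z up, y along its long side, x to its back. Case 48 (x) by 80 (y) by 30 mm high. The lock was fitted by hand: case, channel and keyhole together are shifted along the chest's y by an unknown amount, up to 10 mm either way from this point (none in x).
- lock_channel (a point): 5 mm under lock_spot, same axes: on the floor of a straight channel along y in the case's top face, 70 mm long, 6.5 mm wide at its floor, with 45 degree flanks up to about 15 mm wide; it guides a key tip to the middle in x. In the floor is the keyhole, a slot 15 mm long (y) by 6.4 mm (x): slide the tip along the channel, bit's width along y, until it drops in.
- lock_depth (a point): 24 mm under lock_spot, same axes: level of the key's tip when fully home (collar on the case). The key turns only with its tip within 3 mm of this level; clockwise seen from above, resistance 0.05 to 0.1 N m, about 0.3 rad free play; the bolt lets go after about 1.0 to 1.3 rad, the plug stops hard at 1.55 rad and stays where it is left.
- chest: Fixed dark wooden tool chest, 220 mm (x) by 280 mm (y) by 80 mm high, lock case on top towards its front (45 mm in front of the middle). Origin at the middle of its underside; x to the back, the drawer front faces -x.
- drawer (a joint): How far the chest's one drawer is out, in m: 0 shut and bolted, 0.05 fully out. A spring (about 6 N) throws it out to the front, towards -x of the chest, to 0.05 when the bolt lets go.
- rack: Fixed block of pale wood, 60 mm (x) by 170 mm (y) by 45 mm high, with three equal slots in its top on its middle line, 50 mm apart along y; origin at the middle of its underside. Key, gouge and chisel stand in the slots, in any order; the key's axes agree with the rack's within a few degrees.
- gouge: Carving gouge standing in the rack, long round turned handle (27 mm in diameter, top 70 mm above the rack); origin at its lower tip. To be left alone.
- chisel: Carving chisel standing in the rack, shorter round turned dark handle (27 mm in diameter, top 56 mm above the rack); origin at its lower tip. To be left alone.
- mallet: Round wooden mallet lying beyond the rack, to the left, 72 mm in diameter, 200 mm long along its y; origin on the table under the place where head meets handle. To be left alone.
- glue: Yellow glue bottle, 60 mm in diameter, 170 mm tall, origin under it. To be left alone.
- finial: Turned pale wooden finial standing, 60 mm in diameter, 125 mm tall, origin under it. To be left alone.
- cup: Red metal cup, 72 mm in diameter, 90 mm tall, origin under it. To be left alone.
- block: Pale wooden offcut, 70 x 45 x 30 mm, lying on the chest's top towards its back, origin under it. To be left alone.
- bobbin: Turned wooden spool standing, 52 mm in diameter, 70 mm tall, origin under it. To be left alone.

How it is judged (in metres and radians):
On the way, in this order (a step that is already met when the one before it is completed fails the run):
1. the key is fully home in the lock, the drawer still shut (z of key_tip in the frame of lock_spot below -0.0215 m and horizontal distance between key_tip and lock_spot below 0.015 m and angle between key_tip's own z axis and vertical below 0.2 rad and value of joint drawer below 0.005 m), for 0.1 s.
2. the key, fully home, is turned and the drawer springs out (z of key_tip in the frame of lock_spot below -0.0215 m and horizontal distance between key_tip and lock_spot below 0.015 m and angle between key_tip's own z axis and vertical below 0.2 rad and value of joint drawer above 0.035 m and angle between the x axis of key_tip and the x axis of lock_spot, either way round above 0.7 rad), for 0.1 s.
At the end, for the whole second after the job is handed in: The drawer is out by more than 35 mm; the key is at rest upright in the lock (tilted less than 0.2 rad), its tip more than 21.5 mm below the lock's top face and within 15 mm of the nominal lock middle; the gripper is off it (z of key_tip in the frame of lock_spot below -0.0215 m and horizontal distance between key_tip and lock_spot below 0.015 m and angle between key_tip's own z axis and vertical below 0.2 rad and value of joint drawer above 0.035 m and linear speed of key below 0.02 m/s); the robot touches nothing.
It fails at once if the key is forced: more than 40 N between key and lock or chest (contact force between key and chest above 40 N).
It fails at once if another tool or thing is moved by more than 30 mm (distance of any of gouge, chisel, mallet, glue, finial, cup, block, bobbin from where it was at the start of the episode above 0.03 m).
It also fails if it takes over 64 s, if anything falls off the work surface, if the arm or the gripper's body presses on something with over 40 N, if the wrist force passes 120 N, or if a joint passes its speed limit or range.

## Working session

There is one attempt and no reset: what is moved stays moved. The work goes in short steps, Python scripts to look and compute and a shell command to move; the robot and the scene stay as the last step left them, time stands still between calls to the robot, and variables do not carry over. Pictures are saved under pics/ and viewed, about 8 in all and at most 12, crops included, and the job is handed in when it is done.

```bash
mkdir -p pics; cat > h.py <<'E'
from plant import bot
import numpy as np, cv2
from scipy.spatial.transform import Rotation as R
def cal(n):
    c=bot.get_calibration(n)
    if 'T' in c: T=np.array(c['T'])
    else:
        s=bot.get_state(); T=np.eye(4); T[:3,:3]=R.from_quat(s['orientation']).as_matrix(); T[:3,3]=s['position']; T=T@np.array(c['hand_eye'])
    return c,T
def ray(n,uv,ct=None):
    c,T=ct or cal(n)
    d=T[:3,:3]@np.array([(uv[0]-c['cx'])/c['fx'],(uv[1]-c['cy'])/c['fy'],1]); return T[:3,3],d/np.linalg.norm(d)
def tri(rs):
    A=sum(np.eye(3)-np.outer(d,d) for o,d in rs); b=sum((np.eye(3)-np.outer(d,d))@o for o,d in rs)
    p=np.linalg.solve(A,b); return p,[np.linalg.norm((np.eye(3)-np.outer(d,d))@(p-o)) for o,d in rs]
def atz(r,z): o,d=r; return o+d*(z-o[2])/d[2]
def save(n,f,img=None): cv2.imwrite(f'pics/{f}.png',cv2.cvtColor(bot.read_camera(n) if img is None else img,cv2.COLOR_RGB2BGR))
E
python3 - <<'E'
from h import *
np.set_printoptions(precision=1,suppress=True)
ims={}
for n in ['top','side']:
    ims[n]=bot.read_camera(n)
im=cv2.resize(np.hstack([ims['top'],ims['side']]),(800,300)) if 0 else None
for n in ims: save(n,n+'0',ims[n])
for t in ['key_bow','key_collar','lock_spot','lock_channel','chest','rack','gouge','chisel']:
    rs=[]
    for n in ['top','side']:
        l=bot.pinpoint(n,t); print(t,n,[(np.round(x['uv']),round(x['confidence'],2)) for x in l[:3]])
        if l: rs.append(ray(n,l[0]['uv']))
    if len(rs)==2: print('   ',*tri(rs))
print(bot.get_state())
E
```

```text
key_bow top [(array([172., 236.]), 0.51), (array([172., 236.]), 0.4)]
key_bow side [(array([294., 320.]), 0.47)]
    [502.4 309.9  68.6] [np.float64(0.14344750806234033), np.float64(0.1434475080622857)]
key_collar top [(array([301., 229.]), 0.67), (array([174., 239.]), 0.61)]
key_collar side [(array([292., 324.]), 0.65)]
    [ 609.7  -80.1 -717. ] [np.float64(130.98414104687), np.float64(130.98414104687004)]
lock_spot top [(array([304., 228.]), 0.83)]
lock_spot side [(array([282., 188.]), 0.95)]
    [ 570.7 -111.8  101.9] [np.float64(1.2777616716389553), np.float64(1.2777616716389675)]
lock_channel top [(array([304., 227.]), 0.86)]
lock_channel side [(array([279., 189.]), 0.61)]
    [ 577.7 -112.8   95.7] [np.float64(0.8170637543618208), np.float64(0.8170637543618255)]
chest top [(array([302., 221.]), 0.96)]
chest side [(array([266., 210.]), 0.63)]
    [ 619.9 -110.1  -13.8] [np.float64(3.3463408508822816), np.float64(3.346340850882243)]
rack top [(array([195., 230.]), 0.95), (array([294., 204.]), 0.54)]
rack side [(array([285., 317.]), 0.72)]
    [536.5 260.9 -22.5] [np.float64(10.510990739297952), np.float64(10.510990739297727)]
gouge top [(array([191., 233.]), 0.55)]
gouge side [(array([282., 310.]), 0.67), (array([283., 136.]), 0.18)]
    [531.3 262.3  15.2] [np.float64(3.457263812329964), np.float64(3.4572638123301744)]
chisel top [(array([205., 230.]), 0.64)]
chisel side [(array([280., 297.]), 0.5)]
    [545.8 218.7   6.5] [np.float64(0.3783093430544492), np.float64(0.37830934305460906)]
{'time_s': 0.9, 'joint_positions': array([ 0.9,  0.3,  1.5,  0. ,  1.3, -0.2]), 'qvel': array([ 0., -0., -0.,  0.,  0.,  0.]), 'effort': array([ -0. , -43.7, -28.4,   0.1,   0. ,  -0. ]), 'position': array([235.6, 497. , 218.6]), 'orientation': array([ 0.2,  1. , -0. , -0. ]), 'contact_force': array([-0.6, -0.3, -0.5]), 'torque': array([-0. , -0.1,  0. ]), 'grip_width': 92.99624626664858}
```

View pics/top0.png

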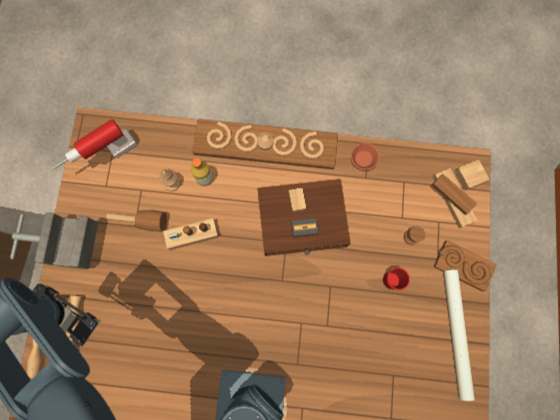

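View pics/side0.png

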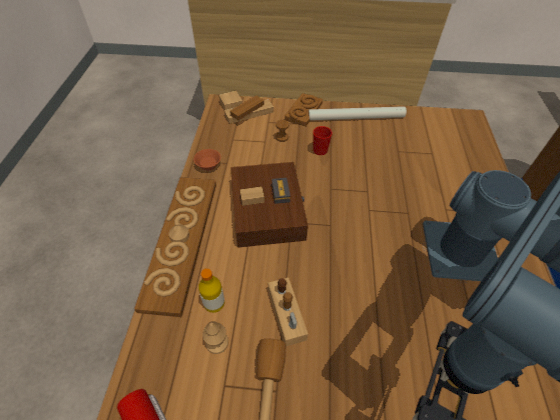

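Key is in the leftmost slot (top view 172,236; side view 293,320), the gouge in the middle and the chisel on the right. Bow measured at (502,310,69) against 70 expected. The chest lock is at top view (304,228). Next I move the wrist camera over the rack.

```bash
python3 -m creep '[[[2.5,-2,0],[0,0,-7],9.3],[[2.5,-2,0],[0,0,-7],9.3],[[2.5,-2,0],[0,0,-7],9.3],[[2.5,-2,0],[0,0,-7],9.3],[[2.5,-2,0],[0,0,-7],9.3],[[2.5,-2,0],[0,0,-7],9.3],[[2.5,-2,0],[0,0,-7],9.3],[[2.5,-2,0],[0,0,0],9.3],[[2.5,-2,0],[0,0,0],9.3],[[0,0,0],[0,0,0],9.3]]'
python3 - <<'E'
from h import *
np.set_printoptions(precision=1,suppress=True)
c,T=cal('wrist'); print(np.array(c['hand_eye'])); print(T, bot.get_state()['position'],R.from_quat(bot.get_state()['orientation']).as_matrix())
save('wrist','w1')
ct=(c,T)
for t in ['key_bow','key_collar','rack','gouge','chisel']:
    l=bot.pinpoint('wrist',t); print(t,[(np.round(x['uv']),round(x['confidence'],2)) for x in l[:3]])
    if l:print(atz(ray('wrist',l[0]['uv'],ct),{'key_bow':70,'key_collar':45}.get(t,0)))
for t in ['gouge','chisel','key_bow']: print(t,[(np.round(x['uv']),round(x['confidence'],2)) for x in bot.find_in('wrist',t)[:2]])
E
```

```text
time_s: 1.73
position: [467.5, 309.4, 219.4]
orientation: [0.615, 0.788, 0.002, 0.001]
contact_force: [0.0, 0.2, 0.9]
grip_width: 92.9
[[  -0.    -1.    -0.3   75.8]
 [   1.    -0.    -0.     0.5]
 [   0.    -0.3    1.  -166.6]
 [   0.     0.     0.     1. ]]
[[  1.    0.2   0.1 448.8]
 [  0.2  -0.9  -0.3 382.6]
 [  0.    0.3  -1.  386.1]
 [  0.    0.    0.    1. ]] [467.5 309.4 219.4] [[-0.2  1.   0. ]
 [ 1.   0.2  0. ]
 [ 0.   0.  -1. ]]
key_bow [(array([316., 208.]), 0.96)]
[507.  309.3  70. ]
key_collar [(array([315., 203.]), 0.65)]
[508.8 308.6  45. ]
rack [(array([310., 236.]), 0.82)]
[522.3 258.6   0. ]
gouge [(array([318., 240.]), 0.57)]
[532.2 256.    0. ]
chisel [(array([315., 283.]), 0.76)]
[544.1 202.5   0. ]
gouge [(array([325., 264.]), 0.69), (array([477., 282.]), 0.38)]
chisel [(array([323., 306.]), 0.75), (array([478., 283.]), 0.65)]
key_bow [(array([317., 208.]), 0.8)]
```

View pics/w1.png

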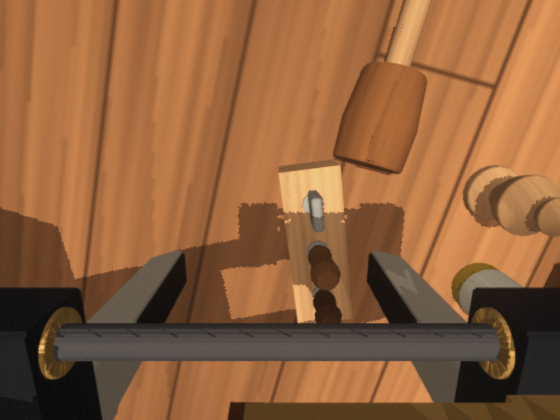

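The rack shows between (279,173) and (341,164) at its far end. The key bow is at (316,208), with the gouge and chisel nearer the gripper. I'll take the rack yaw from those edges.

```bash
python3 - <<'E'
from h import *
np.set_printoptions(precision=1,suppress=True)
ct=cal('wrist')
P=[atz(ray('wrist',u,ct),45) for u in [(279,173),(341,164),(297,322),(352,320)]]
print(np.array(P))
f=lambda a:np.degrees(np.arctan2(a[1],a[0]))
print(f(P[1]-P[0]), f(P[0]-P[2])-90, f(P[1]-P[3])-90)
y=bot.get_state()['orientation']; m=R.from_quat(y).as_matrix(); print('tool y',f(m[:,1]))
im=bot.read_camera('wrist')[130:330,240:400]; save('','w1c',cv2.resize(im,None,fx=3,fy=3,interpolation=cv2.INTER_CUBIC))
k=bot.pinpoint('wrist','key_bow')[0]['uv']; print(tri([ray('wrist',k,ct),ray('top',(172,236)),ray('side',(294,320))]))
E
```

```text
[[460.7 333.4  45. ]
 [516.6 356.8  45. ]
 [521.2 178.6  45. ]
 [579.1 196.   45. ]]
22.691294681163633 21.355600385334753 21.246677728676858
tool y 14.455172867999895
(array([503.4, 309.8,  72.6]), [np.float64(1.778559450246036), np.float64(0.11017420264747976), np.float64(1.6929536339131646)])
```

View pics/w1c.png

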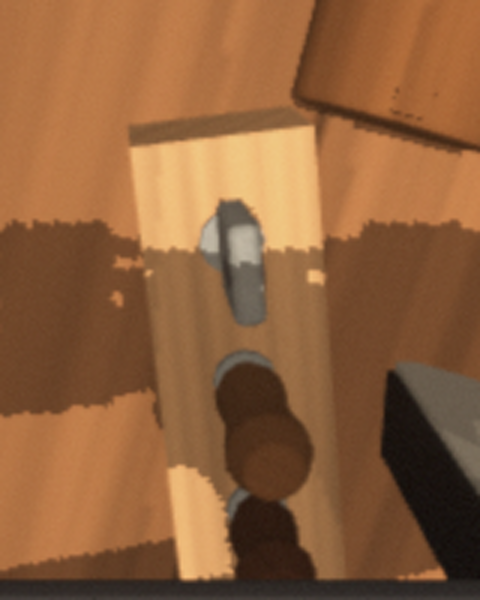

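```bash
python3 -m creep '[[[1.8,0,-2],[0,0,6.8],4],[[1.85,0,-2.5],[0,0,0],4],[[0,0,-3],[0,0,0],4],[[0,0,-2.5],[0,0,0],4],[[0,0,0],[0,0,0],4],[[0,0,0],[0,0,0],4]]'
python3 - <<'E'
from h import *
np.set_printoptions(precision=1,suppress=True)
ct=cal('wrist'); s=bot.get_state(); print(s['position'],s['grip_width'])
m=R.from_quat(s['orientation']).as_matrix(); print('tool y',np.degrees(np.arctan2(m[1,1],m[0,1])))
save('wrist','w2')
l=bot.pinpoint('wrist','key_bow'); print(l)
if l: print(atz(ray('wrist',l[0]['uv'],ct),70))
E
```

```text
time_s: 2.78
position: [500.4, 316.7, 119.9]
orientation: [0.56, 0.828, 0.006, 0.002]
contact_force: [0.8, -0.2, -0.2]
grip_width: 57.0
[500.4 316.7 119.9] 57.04469853296396
tool y 21.829538397462652
[{'uv': [278.9, 250.3], 'confidence': 0.82}]
[507.1 307.   70. ]
```

View pics/w2.png

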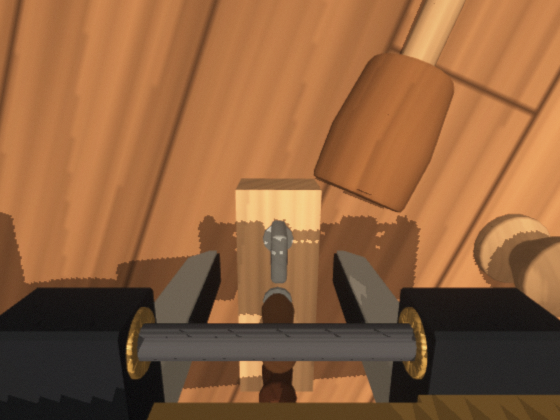

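```bash
python3 -m creep '[[[0.54,-0.81,0],[-0.4,0.6,-0.3],4],[[0,0,0],[0,0,0],4],[[0,0,0],[0,0,0],4]]'
python3 - <<'E'
from h import *
np.set_printoptions(precision=1,suppress=True)
ct=cal('wrist'); s=bot.get_state(); m=R.from_quat(s['orientation']).as_matrix(); print(s['position'],m[:,2]*1000,np.degrees(np.arctan2(m[1,1],m[0,1])),s['grip_width'])
bot.read_camera('wrist')
l=bot.pinpoint('wrist','key_bow'); print(l)
if l:
  d=atz(ray('wrist',l[0]['uv'],ct),70)-s['position']; print(d, m.T@d)
E
```

```text
time_s: 3.13
position: [508.6, 309.2, 125.7]
orientation: [0.562, 0.827, 0.003, 0.001]
contact_force: [-0.3, 0.8, -0.9]
grip_width: 40.3
[508.6 309.2 125.7] [    5.6     3.  -1000. ] 21.566697543657554 40.26238000618921
[{'uv': [270.2, 231.5], 'confidence': 0.72}]
[ -2.9  -1.8 -55.7] [-0.6 -3.7 55.7]
```

```bash
python3 -m creep '[[[-0.3,-0.12,-1.8],[-0.2,0.3,-0.2],4],[[0,0,-1.8],[0,0,0],4],[[0,0,0],[0,0,0],4],[[0,0,0],[0,0,0],4]]'
python3 - <<'E'
from h import *
np.set_printoptions(precision=1,suppress=True)
s=bot.get_state(); m=R.from_quat(s['orientation']).as_matrix(); print(s['position'],m[:,2]*1000,np.degrees(np.arctan2(m[1,1],m[0,1])),s['contact_force'])
E
```

```text
time_s: 3.57
position: [507.4, 308.7, 92.3]
orientation: [0.564, 0.826, 0.003, 0.002]
contact_force: [1.0, -0.9, 0.3]
grip_width: 40.0
[507.4 308.7  92.3] [    6.7     1.9 -1000. ] 21.33902618872182 [ 1.  -0.9  0.3]
```

```bash
python3 -m creep '[[[-0.15,-0.07,-1.9],[0,0,0],4],[[0,0,-1.9],[0,0,0],4],[[0,0,0],[0,0,0],3],[[0,0,0],[0,0,0],2],[[0,0,0],[0,0,0],0],[[0,0,0],[0,0,0],0],[[0,0,0],[0,0,0],0]]' 15
```

```text
time_s: 4.15
position: [509.4, 309.7, 61.7]
orientation: [0.564, 0.826, 0.006, 0.005]
contact_force: [-6.7, -2.5, -1.9]
grip_width: 11.9
```

```bash
python3 -m creep '[[[0,0,0],[0,0,0],2.2],[[-0.35,-0.13,-0.5],[-0.2,0.8,0],2.2],[[0,0,-0.8],[0,0,0],2.2],[[0,0,0],[0,0,0],0.5],[[0,0,0],[0,0,0],0],[[0,0,0],[0,0,0],0]]' 15
```

```text
time_s: 4.65
position: [506.7, 308.8, 49.8]
orientation: [0.564, 0.826, 0.002, 0.001]
contact_force: [-1.0, -0.1, 1.3]
grip_width: 9.8
```

```bash
python3 -m creep '[[[0,0,0.1],[0,0,0],0],[[0,0,0.8],[0,0,0],0],[[0,0,0.8],[0,0,0],0],[[0,0,1],[0,0,0],0],[[0,0,1.5],[0,0,0],0],[[0,0,3],[0,0,0],0],[[0,0,3],[0,0,0],0],[[0,0,3],[0,0,0],0],[[0,0,0],[0,0,0],0]]' 35
python3 - <<'E'
from h import *
np.set_printoptions(precision=1,suppress=True)
s=bot.get_state(); m=R.from_quat(s['orientation']).as_matrix(); print(s['position'],m[:,2]*1000,np.degrees(np.arctan2(m[1,1],m[0,1])),s['contact_force'],s['joint_positions'])
for n in ['top','side']: bot.read_camera(n); print(n,bot.pinpoint(n,'key_bow'),bot.pinpoint(n,'key_tip'))
E
```

```text
time_s: 5.4
position: [505.2, 308.3, 191.6]
orientation: [0.564, 0.826, 0.002, 0.0]
contact_force: [2.5, 1.1, -0.1]
grip_width: 10.0
[505.2 308.3 191.6] [    2.3     2.5 -1000. ] 21.36650687635137 [ 2.5  1.1 -0.1] [ 0.4  0.3  1.5  0.   1.3 -0. ]
top [] []
side [{'uv': [298.3, 296.9], 'confidence': 0.62}] [{'uv': [321.5, 151.8], 'confidence': 0.61}, {'uv': [294.6, 305.3], 'confidence': 0.5}]
```

```bash
python3 -m creep '[[[0.5,-4,0.4],[0,0,0],0],[[0.5,-4,0.3],[0,0,0],0],[[0.5,-4,0.3],[0,0,0],0],[[0.5,-4,0.3],[0,0,0],0],[[0.5,-4,0.3],[0,0,0],0],[[0.5,-4,0.3],[0,0,0],0],[[0.5,-4,0.3],[0,0,0],0],[[0.5,-4,0.3],[0,0,-4],0],[[0.5,-4,0.3],[0,0,-4],0],[[0.5,-4,0.3],[0,0,-4],0]]'
```

```text
time_s: 6.53
position: [539.8, -99.5, 198.6]
orientation: [0.643, 0.765, -0.009, -0.018]
contact_force: [1.0, -0.5, -0.5]
grip_width: 9.7
```

```bash
python3 -m creep '[[[0.5,-4,0],[0,0,0],0],[[0.5,-3,0],[0,0,0],0],[[0,0,0],[0,0,0],0],[[0,0,0],[0,0,0],0]]'
python3 - <<'E'
from h import *
np.set_printoptions(precision=1,suppress=True)
ct=cal('wrist');s=bot.get_state(); m=R.from_quat(s['orientation']).as_matrix(); print(s['position'],m[:,2]*1000,np.degrees(np.arctan2(m[1,1],m[0,1])),s['contact_force'],s['joint_positions'])
save('wrist','w3')
for t,z in [('lock_spot',110),('lock_channel',105),('lock_depth',86),('chest',0)]:
    l=bot.pinpoint('wrist',t); print(t,[(np.round(x['uv']),round(x['confidence'],2)) for x in l[:3]])
    if l: print(atz(ray('wrist',l[0]['uv'],ct),z))
E
```

```text
time_s: 6.87
position: [547.5, -181.6, 192.8]
orientation: [0.649, 0.761, -0.011, -0.022]
contact_force: [-0.8, 0.8, -2.0]
grip_width: 9.7
[ 547.5 -181.6  192.8] [ -47.2   11.5 -998.8] 9.102257008841136 [-0.8  0.8 -2. ] [-0.5  0.4  1.5 -0.   1.4 -0.7]
lock_spot [(array([334., 138.]), 0.76)]
[ 573.9 -116.6  110. ]
lock_channel [(array([336., 136.]), 0.66)]
[ 575.9 -115.5  105. ]
lock_depth [(array([330., 133.]), 0.86), (array([277., 251.]), 0.64)]
[ 573.4 -114.3   86. ]
chest [(array([371., 124.]), 0.93)]
[ 619.9 -101.3    0. ]
```

View pics/w3.png

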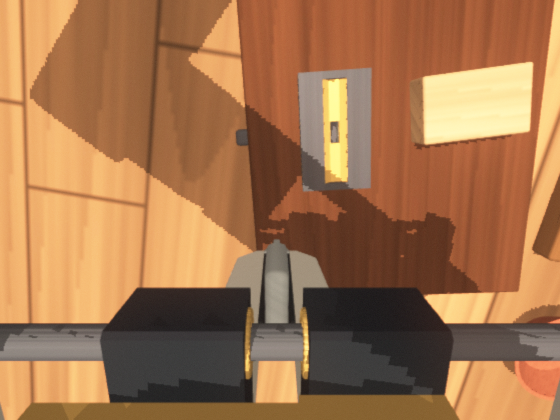

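The keyhole shows at about (334,132). The lock case corners are roughly (299,73), (371,68), (371,187) and (303,190), and the key is in the gripper at (277,250). I'll compute the pose.

```bash
python3 - <<'E'
from h import *
np.set_printoptions(precision=1,suppress=True)
ct=cal('wrist'); s=bot.get_state()
f=lambda a:np.degrees(np.arctan2(a[1],a[0]))
P=np.array([atz(ray('wrist',u,ct),110) for u in [(299,73),(371,68),(371,187),(303,190)]]); print(P,P.mean(0))
print(f(P[1]-P[0]),f(P[2]-P[3]),f(P[0]-P[3])-90,f(P[1]-P[2])-90, np.linalg.norm(P[0]-P[1]),np.linalg.norm(P[0]-P[3]))
C=np.array([atz(ray('wrist',u,ct),z) for u,z in [((325,80),107),((346,80),107),((324,181),107),((346,181),107)]]);print(f(C[0]-C[2])-90,f(C[1]-C[3])-90)
print('hole',atz(ray('wrist',(334,132),ct),105))
E1=np.array([atz(ray('wrist',u,ct),80) for u in [(238,10),(256,230),(520,292),(550,10)]]);print(f(E1[0]-E1[1])-90,f(E1[2]-E1[1]),f(E1[3]-E1[2])-90)
c,T=cal('top');print(bot.pinpoint('top','lock_spot'))
# tool axis and level correction
m=R.from_quat(s['orientation']).as_matrix(); w=np.cross(m[:,2],[0,0,-1]); print('fix deg',np.degrees(w))
E
```

```text
[[ 543.4  -75.9  110. ]
 [ 589.7  -65.4  110. ]
 [ 607.9 -143.1  110. ]
 [ 560.4 -153.5  110. ]] [ 575.4 -109.5  110. ]
12.762265109815171 12.3856963258234 12.349958015408404 13.224779026941931 47.405716139308936 79.43972820971909
10.741405960887121 12.204225240298456
hole [ 574.7 -109.8  105. ]
12.954163756016484 -3.77247053250197 13.806409095550464
[{'uv': [307.3, 229.1], 'confidence': 0.71}, {'uv': [308.3, 226.2], 'confidence': 0.55}]
fix deg [-0.6 -2.6 -0. ]
```

```bash
python3 -m creep '[[[0,0,0],[-0.6,-2.6,3.7],0],[[0,0,0],[0,0,0],0],[[0.8,1.6,0],[0,0,0],0],[[0.8,1.6,0],[0,0,0],0],[[0.8,1.6,0],[0,0,0],0],[[0.4,1.2,0],[0,0,0],0],[[0,0,0],[0,0,0],0],[[0,0,0],[0,0,0],0]]'
cat > st.py <<'E'
from h import *
np.set_printoptions(precision=2,suppress=True)
s=bot.get_state(); m=R.from_quat(s['orientation']).as_matrix(); p=s['position']
a=np.radians(12.8); C=np.array([[np.cos(a),np.sin(a)],[-np.sin(a),np.cos(a)]])
ax=p-29*-m[:,2]*1  # tip on tool axis, 29 below
print('pos',p,'tip-hole in chest xy',C@(ax[:2]-[575,-109.7]),'tipz',ax[2],'fixdeg',np.degrees(np.cross(m[:,2],[0,0,-1])),'yaw',np.degrees(np.arctan2(m[1,1],m[0,1])),'F',s['contact_force'],'M',s['torque'],'w',s['grip_width'],'t',s['time_s'])
E
python3 st.py
```

```text
time_s: 7.83
position: [577.4, -108.9, 197.3]
orientation: [0.621, 0.784, -0.001, 0.001]
contact_force: [-0.8, -0.6, -0.4]
grip_width: 9.8
pos [ 577.38 -108.92  197.32] tip-hole in chest xy [2.48 0.16] tipz 168.31873358858073 fixdeg [0.15 0.   0.  ] yaw 13.19151635687935 F [-0.77 -0.55 -0.44] M [-0.12  0.05 -0.  ] w 9.832535565504717 t 7.8333
```

```bash
python3 -m creep '[[[0,-0.9,-1.5],[0,0,-0.4],0],[[0,0,-1.5],[0,0,0],0],[[0,0,-1.2],[0,0,0],0],[[0,0,-0.8],[0,0,0],0],[[0,0,0],[0,0,0],0],[[0,0,0],[0,0,0],0]]'
python3 st.py; python3 - <<'E'
from h import *
np.set_printoptions(precision=1,suppress=True)
ct=cal('wrist');im=bot.read_camera('wrist')
for t in ['lock_spot','lock_channel','key_tip','key_collar']:print(t,bot.pinpoint('wrist',t)[:2])
save('','w4',cv2.resize(im[120:330,140:420],None,fx=2.5,fy=2.5))
E
```

```text
time_s: 8.33
position: [577.2, -119.8, 147.7]
orientation: [0.625, 0.781, -0.002, 0.002]
contact_force: [-0.8, -0.6, -0.3]
grip_width: 9.7
pos [ 577.23 -119.77  147.66] tip-hole in chest xy [ -0.06 -10.48] tipz 118.66403637239374 fixdeg [0.31 0.05 0.  ] yaw 12.6668425541237 F [-0.79 -0.55 -0.25] M [-0.08  0.05 -0.06] w 9.74102060617395 t 8.3333
lock_spot [{'uv': [273.7, 228.6], 'confidence': 0.8}]
lock_channel [{'uv': [273.5, 229.9], 'confidence': 0.89}, {'uv': [277.2, 250.6], 'confidence': 0.67}]
key_tip [{'uv': [276.4, 248.4], 'confidence': 0.84}, {'uv': [273.6, 284.5], 'confidence': 0.31}]
key_collar [{'uv': [277.5, 264.7], 'confidence': 0.74}]
```

View pics/w4.png

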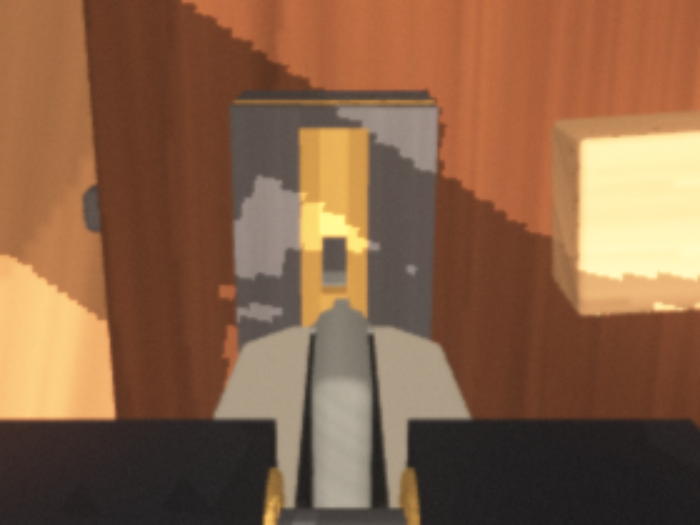

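The channel is centred under the key to about 1 mm. The slot is at crop (334,262) and the key is just short of it in y. I lower gently until contact.

```bash
python3 -m creep '[[[-0.1,0,-0.6],[0.3,0,0],0],[[0,0,-0.3],[0,0,0],0],[[0,0,-0.1],[0,0,0],0],[[0,0,0],[0,0,0],0]]'
python3 st.py
```

```text
time_s: 8.92
position: [577.5, -119.8, 138.9]
orientation: [0.624, 0.781, 0.001, 0.002]
contact_force: [-0.3, 1.0, -1.0]
grip_width: 9.6
pos [ 577.48 -119.8   138.91] tip-hole in chest xy [  0.33 -10.46] tipz 109.91109366530902 fixdeg [0.07 0.3  0.  ] yaw 12.709627770053684 F [-0.31  0.98 -0.99] M [-0.02  0.03 -0.06] w 9.648149174279839 t 8.9167
```

```bash
python3 -m creep '[[[-0.1,0,-0.25],[0,0.3,0],0],[[0,0,-0.15],[0,0,0],0],[[0,0,0],[0,0,0],0]]'
python3 st.py;python3 -m creep '[[[0,0,-0.15],[0,0,0],0],[[0,0,-0.1],[0,0,0],0]]'
python3 st.py
```

```text
time_s: 9.17
position: [576.3, -119.8, 134.4]
orientation: [0.624, 0.781, -0.001, 0.0]
contact_force: [-0.2, 0.4, -2.0]
grip_width: 9.6
pos [ 576.33 -119.75  134.44] tip-hole in chest xy [ -0.95 -10.13] tipz 105.43569250195222 fixdeg [ 0.06 -0.04  0.  ] yaw 12.711397392020192 F [-0.18  0.37 -1.96] M [-0.08  0.04  0.01] w 9.63747050060093 t 9.1667
time_s: 9.33
position: [576.6, -119.9, 133.4]
orientation: [0.624, 0.781, -0.001, 0.001]
contact_force: [-4.3, 1.4, 10.5]
grip_width: 10.0
pos [ 576.63 -119.85  133.38] tip-hole in chest xy [ -0.66 -10.31] tipz 104.38078916550575 fixdeg [0.1  0.02 0.  ] yaw 12.720855575477122 F [-4.33  1.43 10.55] M [ 0.21  0.88 -0.03] w 9.998772545668686 t 9.3333
```

```bash
python3 -m creep '[[[-0.08,0.2,0.02],[0,0,0],0],[[-0.05,0.2,-0.02],[0,0,0],0]]'
python3 st.py;python3 -m creep '[[[-0.05,0.2,-0.03],[0,0,0],0],[[-0.05,0.1,-0.03],[0,0,0],0]]'
python3 st.py
```

```text
time_s: 9.5
position: [575.7, -116.1, 134.1]
orientation: [0.625, 0.781, -0.0, 0.001]
contact_force: [-0.3, -0.0, -0.9]
grip_width: 10.1
pos [ 575.7  -116.14  134.12] tip-hole in chest xy [-0.71 -6.51] tipz 105.12107051832194 fixdeg [0.14 0.09 0.  ] yaw 12.70552943195342 F [-0.34 -0.02 -0.87] M [-0.07  0.06  0.  ] w 10.05238626265261 t 9.5
time_s: 9.67
position: [574.7, -112.7, 133.4]
orientation: [0.624, 0.781, -0.0, 0.001]
contact_force: [-0.1, -0.1, -1.4]
grip_width: 9.8
pos [ 574.69 -112.68  133.38] tip-hole in chest xy [-0.93 -2.92] tipz 104.3833607795617 fixdeg [0.14 0.1  0.  ] yaw 12.71061260076197 F [-0.05 -0.14 -1.39] M [-0.05  0.09 -0.03] w 9.77921995159941 t 9.6667
```

```bash
python3 -m creep '[[[0,0,-0.12],[0,0,0],0],[[0,0,-0.1],[0,0,0],0]]'
python3 st.py;python3 -m creep '[[[-0.02,0.12,-0.05],[0,0,0],0],[[0,0,-0.1],[0,0,0],0]]'
python3 st.py
```

```text
time_s: 9.83
position: [574.5, -112.2, 130.8]
orientation: [0.624, 0.781, -0.0, 0.001]
contact_force: [-0.0, 0.6, -1.2]
grip_width: 9.6
pos [ 574.51 -112.16  130.84] tip-hole in chest xy [-0.99 -2.36] tipz 101.841124097557 fixdeg [0.13 0.09 0.  ] yaw 12.737161869862696 F [-0.03  0.61 -1.23] M [-0.05  0.01  0.02] w 9.63048426303811 t 9.8333
time_s: 10.0
position: [574.1, -110.8, 128.7]
orientation: [0.624, 0.781, -0.0, 0.001]
contact_force: [-0.1, -0.5, -0.8]
grip_width: 9.7
pos [ 574.13 -110.76  128.74] tip-hole in chest xy [-1.07 -0.9 ] tipz 99.74477506343138 fixdeg [0.11 0.06 0.  ] yaw 12.742250538940075 F [-0.11 -0.55 -0.76] M [-0.08  0.06 -0.01] w 9.655831902317848 t 10.0
```

It has dropped in: 5 mm below the floor with no force. I carry on down in small steps.

```bash
python3 -m creep '[[[0,0,-0.2],[0,0,0],0],[[0,0,-0.2],[0,0,0],0],[[0,0,-0.1],[0,0,0],0]]'
python3 st.py;python3 -m creep '[[[0,0,-0.15],[0,0,0],0],[[0,0,-0.1],[0,0,0],0]]'
python3 st.py
```

```text
time_s: 10.25
position: [574.1, -110.7, 123.0]
orientation: [0.624, 0.781, -0.001, 0.001]
contact_force: [-0.1, -0.0, -1.8]
grip_width: 9.6
pos [ 574.08 -110.74  122.98] tip-hole in chest xy [-1.12 -0.87] tipz 93.98124269727744 fixdeg [0.11 0.04 0.  ] yaw 12.745024534794885 F [-0.11 -0.05 -1.82] M [-0.07  0.08  0.01] w 9.64842828900235 t 10.25
time_s: 10.42
position: [574.0, -110.8, 120.0]
orientation: [0.624, 0.781, -0.001, 0.001]
contact_force: [0.5, -0.4, -0.5]
grip_width: 9.8
pos [ 573.97 -110.8   119.95] tip-hole in chest xy [-1.25 -0.9 ] tipz 90.9506918095977 fixdeg [0.1  0.02 0.  ] yaw 12.738324648472831 F [ 0.47 -0.41 -0.45] M [-0.04  0.04  0.02] w 9.815193167804823 t 10.4167
```

```bash
python3 -m creep '[[[0,0,-0.15],[0,0,0],0],[[0,0,-0.1],[0,0,0],0]]'
python3 st.py;python3 -m creep '[[[0,0,-0.1],[0,0,0],0],[[0,0,-0.08],[0,0,0],0]]'
python3 st.py
```

```text
time_s: 10.58
position: [574.0, -110.9, 117.1]
orientation: [0.624, 0.781, -0.001, 0.001]
contact_force: [0.3, -0.4, -0.5]
grip_width: 9.8
pos [ 573.99 -110.89  117.12] tip-hole in chest xy [-1.25 -0.99] tipz 88.124047552914 fixdeg [0.1  0.01 0.  ] yaw 12.728848141054788 F [ 0.25 -0.42 -0.48] M [0.01 0.1  0.02] w 9.756388860191414 t 10.5833
time_s: 10.75
position: [573.9, -110.9, 115.0]
orientation: [0.624, 0.781, -0.001, 0.001]
contact_force: [0.5, -1.1, -1.2]
grip_width: 9.7
pos [ 573.94 -110.89  115.04] tip-hole in chest xy [-1.3  -0.98] tipz 86.03998576724823 fixdeg [0.09 0.   0.  ] yaw 12.727684655521212 F [ 0.47 -1.05 -1.24] M [-0.07  0.04 -0.02] w 9.742075463755706 t 10.75
```

```bash
python3 -m creep '[[[0,0,-0.05],[0,0,0],0],[[0,0,-0.05],[0,0,0],0]]'
python3 st.py;python3 -m creep '[[[0,0,-0.05],[0,0,0],0]]'
python3 st.py
```

```text
time_s: 10.92
position: [574.0, -110.9, 114.7]
orientation: [0.624, 0.781, -0.001, 0.001]
contact_force: [-2.1, -0.0, 5.1]
grip_width: 10.1
pos [ 573.97 -110.95  114.7 ] tip-hole in chest xy [-1.29 -1.04] tipz 85.69905084608806 fixdeg [0.11 0.02 0.  ] yaw 12.727764998729395 F [-2.13 -0.02  5.12] M [0.11 0.45 0.03] w 10.136839829358756 t 10.9167
time_s: 11.0
position: [574.0, -110.9, 114.7]
orientation: [0.624, 0.781, -0.001, 0.001]
contact_force: [-2.2, 1.4, 4.1]
grip_width: 9.8
pos [ 573.98 -110.94  114.72] tip-hole in chest xy [-1.26 -1.05] tipz 85.72306610250912 fixdeg [0.12 0.03 0.  ] yaw 12.733389801601215 F [-2.18  1.42  4.12] M [ 0.07  0.39 -0.04] w 9.775410333219467 t 11.0
```

Fully home: 5 N at the expected level. I turn clockwise now.

```bash
python3 -m creep '[[[0,0,0],[0,0,0],0],[[0,0,0],[0,0,-5],0],[[0,0,0],[0,0,-5],0],[[0,0,0],[0,0,-5],0]]'
python3 st.py;python3 -m creep '[[[0,0,0],[0,0,-5],0],[[0,0,0],[0,0,-5],0]]'
python3 st.py
```

```text
time_s: 11.33
position: [573.7, -110.8, 114.7]
orientation: [0.724, 0.69, -0.001, 0.001]
contact_force: [-2.5, 1.2, 4.0]
grip_width: 10.0
pos [ 573.73 -110.81  114.74] tip-hole in chest xy [-1.5  -0.86] tipz 85.74097269132498 fixdeg [ 0.13 -0.01  0.  ] yaw -2.7086429947561204 F [-2.53  1.22  3.95] M [0.06 0.6  0.  ] w 9.965480753360726 t 11.3333
time_s: 11.5
position: [573.7, -110.7, 114.8]
orientation: [0.784, 0.621, -0.001, 0.001]
contact_force: [-0.6, 0.8, -0.0]
grip_width: 9.9
pos [ 573.74 -110.68  114.79] tip-hole in chest xy [-1.47 -0.73] tipz 85.78580702906947 fixdeg [ 0.12 -0.02  0.  ] yaw -13.202865123102775 F [-0.55  0.78 -0.01] M [-0.04  0.15  0.14] w 9.93578370860458 t 11.5
```

Turning with about 0.1 N m of resistance, as expected. I continue.

```bash
python3 -m creep '[[[0,0,0],[0,0,-5],0],[[0,0,0],[0,0,-5],0],[[0,0,0],[0,0,-5],0]]' 45
python3 st.py;python3 -m creep '[[[0,0,-0.02],[0,0,-5],0],[[0,0,0],[0,0,-5],0],[[0,0,0],[0,0,-4],0]]'
python3 st.py
```

```text
time_s: 11.75
position: [574.2, -110.8, 114.8]
orientation: [0.861, 0.508, -0.001, 0.001]
contact_force: [0.2, 0.6, 0.8]
grip_width: 9.6
pos [ 574.17 -110.76  114.76] tip-hole in chest xy [-1.06 -0.92] tipz 85.76216479833118 fixdeg [0.14 0.   0.  ] yaw -28.94243654889315 F [0.17 0.58 0.83] M [0.01 0.2  0.12] w 9.588268968514706 t 11.75
time_s: 12.0
position: [574.5, -110.9, 114.8]
orientation: [0.919, 0.393, -0.001, 0.001]
contact_force: [-0.4, 0.4, 0.4]
grip_width: 9.7
pos [ 574.51 -110.93  114.76] tip-hole in chest xy [-0.77 -1.18] tipz 85.76323654776624 fixdeg [0.18 0.01 0.  ] yaw -43.68187066227398 F [-0.37  0.45  0.43] M [-0.1   0.24  0.11] w 9.738410207357404 t 12.0
```

```bash
python3 -m creep '[[[0,0,-0.02],[0,0,-4],0],[[0,0,0],[0,0,-4],0],[[0,0,0],[0,0,-4],0]]'
python3 st.py; python3 - <<'E'
from h import *
bot.read_camera('top'); bot.read_camera('side')
for n in ['top','side']: print(n,bot.find_in(n,'drawer')[:1])
save('wrist','w5')
E
```

```text
time_s: 12.25
position: [574.8, -111.1, 114.8]
orientation: [0.957, 0.29, -0.0, 0.002]
contact_force: [-0.2, -1.2, 1.0]
grip_width: 9.5
pos [ 574.76 -111.13  114.78] tip-hole in chest xy [-0.57 -1.45] tipz 85.77812455983026 fixdeg [0.22 0.01 0.  ] yaw -56.273941321297066 F [-0.19 -1.17  1.05] M [-0.07  0.29  0.14] w 9.46763708222924 t 12.25
top [{'uv': [329.6, 248.1], 'confidence': 0.66}]
side [{'uv': [308.7, 216.0], 'confidence': 0.7}]
```

View pics/w5.png

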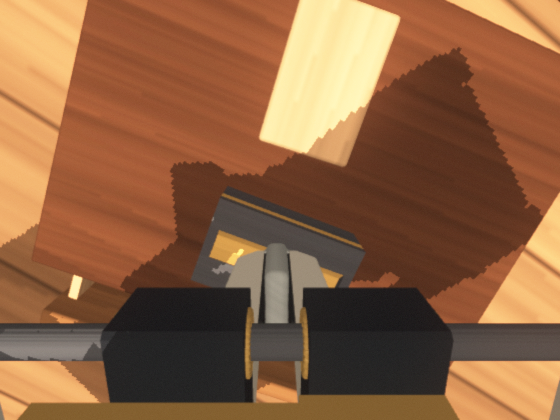

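The wrist view shows the key turned in the lock (277,250), with the drawer region at (75,287) unclear. A bit more turn, stopping short of the hard stop, then I check from the side.

```bash
python3 -m creep '[[[0,0,-0.02],[0,0,-4],0],[[0,0,0],[0,0,-4],0],[[0,0,0],[0,0,-3],0],[[0,0,0],[0,0,0],0],[[0,0,0],[0,0,0],0]]'
python3 st.py; python3 - <<'E'
from h import *
a=bot.read_camera('top')[160:280,230:370]; b=bot.read_camera('side')[140:270,210:350]
save('','ts',np.hstack([cv2.resize(a,(400,360)),cv2.resize(b,(400,360))]))
E
```

```text
time_s: 12.92
position: [575.0, -111.4, 114.8]
orientation: [0.98, 0.2, -0.0, 0.002]
contact_force: [-1.2, 0.5, 1.7]
grip_width: 9.6
pos [ 574.97 -111.4   114.77] tip-hole in chest xy [-0.44 -1.77] tipz 85.76931327616259 fixdeg [ 0.24 -0.    0.  ] yaw -66.88735586313594 F [-1.17  0.52  1.66] M [0.01 0.26 0.05] w 9.606380109654403 t 12.9167
```

View pics/ts.png

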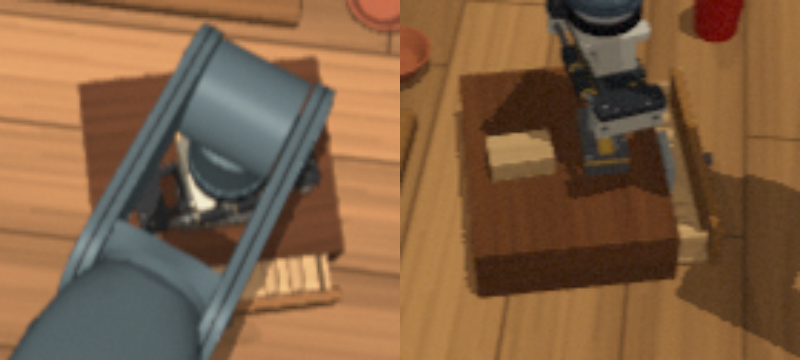

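The drawer is out: its pale interior shows in front of the chest in both views (crop 290,280 and 690,190). I release and lift clear.

```bash
python3 -m creep '[[[0,0,0],[0,0,0],2],[[0,0,0],[0,0,0],4],[[0,0,0],[0,0,0],4],[[0,0,0.5],[0,0,0],4],[[0,0,1],[0,0,0],4],[[0,0,2],[0,0,0],4],[[0,0,3],[0,0,0],4],[[0,0,3],[0,0,0],4],[[0,0,2],[0,0,0],4],[[0,0,0],[0,0,0],4]]' 15
python3 -m creep '[[[-2,-3,1],[0,0,0],4],[[-2,-3,0],[0,0,0],4],[[-2,-3,0],[0,0,0],4],[[-2,-3,0],[0,0,0],4],[[0,0,0],[0,0,0],4],[[0,0,0],[0,0,0],4],[[0,0,0],[0,0,0],4]]'
python3 st.py; python3 - <<'E'
from h import *
np.set_printoptions(precision=1,suppress=True)
ims={n:bot.read_camera(n) for n in ['top','side','wrist']}
cr={'top':(160,230),'side':(140,210)}
for t in ['key_bow','key_collar']:
    rs=[]
    for n in ['top','side','wrist']:
        l=bot.pinpoint(n,t); print(t,n,l[:1])
        if l: rs.append(ray(n,l[0]['uv']))
    if len(rs)>1: print(*tri(rs))
save('','fin',np.hstack([cv2.resize(ims['side'][140:270,210:350],(390,360)),cv2.resize(ims['wrist'],(400,360))]))
E
```

```text
time_s: 13.85
position: [573.1, -110.4, 236.5]
orientation: [0.979, 0.202, -0.002, 0.001]
contact_force: [0.6, 0.7, 0.2]
grip_width: 39.5
time_s: 14.43
position: [490.8, -233.1, 249.5]
orientation: [0.979, 0.205, 0.001, 0.003]
contact_force: [-0.7, -0.2, -0.1]
grip_width: 40.1
pos [ 490.75 -233.06  249.45] tip-hole in chest xy [-109.42 -101.79] tipz 220.45147601259015 fixdeg [0.29 0.2  0.  ] yaw -66.3821912364228 F [-0.69 -0.16 -0.11] M [ 0.02  0.17 -0.06] w 40.124358998782505 t 14.4333
key_bow top [{'uv': [143.6, 222.6], 'confidence': 0.57}]
key_bow side [{'uv': [216.1, 303.7], 'confidence': 0.73}]
key_bow wrist [{'uv': [167.8, 42.8], 'confidence': 0.73}]
[625.4 215.8 -78.7] [np.float64(241.79344442534884), np.float64(111.91562290785127), np.float64(248.26193248033522)]
key_collar top [{'uv': [302.8, 227.3], 'confidence': 0.44}]
key_collar side [{'uv': [278.4, 187.2], 'confidence': 0.47}]
key_collar wrist [{'uv': [182.3, 48.5], 'confidence': 0.69}]
[ 576.9 -111.   102.2] [np.float64(4.744618390926605), np.float64(4.257669330523447), np.float64(1.52559076920163)]
```

View pics/fin.png

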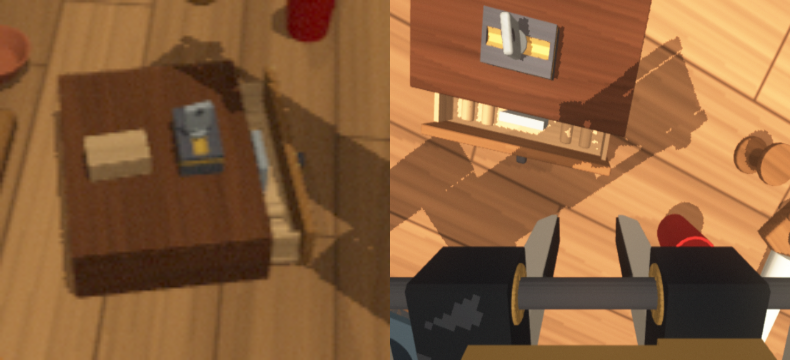

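The key stands upright in the lock with its collar on the case, the drawer is open and the gripper is clear. I'm handing in.

```bash
python3 -c "
from plant import bot
print(bot.hand_in())"
```

```text
the job is handed in; nothing more can be done
None
```

The job is done and handed in at about 15 s of the 64 s. The key is fully home in the lock and turned, the drawer is open, and the gripper is clear of everything.

**What I did:**
- **Grasp:** The first grip closed off-centre, so I opened, shifted and gripped the bow again before lifting the key out of the rack.
- **Keyhole:** I touched down in the channel about 10 mm to one side of the keyhole, at about 11 N wrist force. I then slid the tip along the channel until it dropped in.
- **Push home:** I lowered it until the collar seated, with about 5 N at the expected depth.
- **Turn:** I turned it about 80° (1.39 rad) clockwise against roughly 0.1–0.15 N m, stopping short of the hard stop.

**Last checks:**
- **Pictures:** The final pictures show the drawer out and the key upright, with its collar on the lock case.
- **Drawer:** I judged how far it is out from the pictures and did not measure it in millimetres.
- **Force:** No wrist force reading went above about 11 N. I took readings only between moves.
- **Key position:** The collar measured at (577, -111, 102) mm. That is about 8 mm below the 110 mm expected, and the three views disagreed by up to 5 mm. I put this down to the cameras, because the touch-down height agreed with the lock's stated depth.
- **Disagreement:** In the same check, the network's top and side reports for the key's bow were clearly wrong (they pointed elsewhere on the bench), so I ignored them.
- **Other things:** I did not measure the other tools and things again. No contact with them showed in the forces or pictures.

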